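Wind the lyric screen up on its hand-cranked stand

TASK

Two hand-cranked lift stands are on the karaoke shelf, one carrying the lyric screen and one carrying a small loudspeaker. Wind the lyric screen all the way up by turning the crank on top of its own stand clockwise (seen from above) until it reaches its upper stop, then let go. Leave the loudspeaker's crank as it is.

Things in the scene. Friction and masses are not known exactly. Their poses are not given: they have to be found in the camera images.
- screen_grip (a point): Centre of the upright round black handle (22 mm diameter, 50 mm tall) on the crank of the lyric-screen stand, half-way up, 292 mm above the table. It spins freely on its pin, so the hand's orientation need not change as it goes round. The flat steel crank arm's top is 27 mm below this point; nothing on this fixed stand is higher but the handle. Grasp it from above.
- screen_axis (a point): Point on the fixed upright axis of the lyric-screen stand's crank, level with screen_grip; the handle circles it at 60 mm radius. z is up, x points to the side where the screen hangs. The screen is a thin black panel 170 mm wide, 110 mm high; the stand has a 170 x 160 mm base, two steel rods and a screw.
- screen_crank (a joint): Angle of the lyric-screen crank in rad, growing clockwise seen from above, counted over several turns: 0 is the lower stop, 13.2 the upper stop (screen 79 mm higher, 6 mm per rad). It starts between 0.2 and 6.2, so 1.1 to 2.1 turns remain. It turns with 1 to 3 N at the handle and stays where it is left; both stops are firm.
- speaker_grip (a point): Centre of the handle of the other, identical stand, which carries a small black box-shaped loudspeaker (75 x 95 x 105 mm). This crank must stay where it is.

How it is judged:
By the outcome, as a careful person would: the job done as asked, in the order asked, and still so for the second after the job is handed in, with the robot touching nothing.
It also fails if it takes over 61 s, if anything falls off the work surface, if the arm or the gripper's body presses on something with over 40 N, if the wrist force passes 120 N, or if a joint passes its speed limit or range.

ROBOT

A 6-joint arm with a two-finger parallel gripper is mounted at the origin on the work surface. World frame = base frame: x ahead of the robot, y to its left, z up, the work surface at z = 0. Lengths are in m, angles in rad, forces in N, time in s.
With the tool pointing down it reaches from about 0.35 to 0.975 m from the base axis. Payload 4.9 kg.
Tool frame: the origin (TCP) lies between the finger pads; the fingertips stand 14 mm ahead of it and the grasp point (between the pads) lies 5 mm behind it (manip.tcp_to_tips is the distance from the TCP to the fingertips, in m); z points along the fingers, y is the line along which they close (so a half turn about z gives the same grasp; the last joint's range is limited). The gripper opens to 85 mm and grips with 20 to 120 N. Pads are 22 mm wide; open, the fingers measure 114 mm over their backs; the gripper's body (76 mm by 85 mm) begins 54 mm behind the grasp point. The pads swing forward as they close: fully open they stand 13 mm farther back than shut.
Start: joints at [-1.452, 0.053, 1.613, -0, 1.476, -0.119], TCP at [0.147, -0.607, 0.22] pointing down, gripper open.
Joint ranges: [-3.01, 3.01], [-1.01, 2.22], [0.06, 2.58], [-1.02, 4.17], [0.09, 2.62], [-3.14, 3.14]. Speed limits (rad/s): [2.57, 2.57, 3.14, 3.14, 3.14, 3.14].

INTERFACE

Orientations are given as a unit quaternion [w, x, y, z].
In Python, from plant import manip gives the robot as it stands.
- The arm moves only by the tool servo_tool, never from a script. Its argument "moves" is a list that holds one entry, the list of rows, each a list of 7 numbers: the shift along the tool's x, y, z in mm, then the turn, a rotation vector about the tool's x, y, z in degrees, then the finger opening in mm, from 0 to 85.4. In form: [[[x, y, z, ax, ay, az, fingers], ...]]. A call has 1 to 12 rows; each row shifts and turns the commanded pose from where the row before left it, along the tool's axes as they then stand; what a row does not reach is not made up. A row lasts 1/8 s, in which the tool goes at most 62.5 mm and 10.7 degrees, less where a joint would pass 70% of its speed; a pose out of reach is approached as far as the arm can. A call with a gripper value outside its range is refused whole. The fingers move at their own pace and stop on an object; the grip force is fixed at half the most. Time passes only in rows, so rows that do not move let the fingers close. It gives the time, the measured TCP pose, the force, the opening and the grip force at its end, in the units of the state.
- manip.state(): the state, without advancing time (a new reading comes with each control period).
- manip.grab_frame(name): name is "scene" or "top"; returns a dict with "image" (420x560x3 uint8, blue, green, red), "mtx" (3x3 intrinsics, pixels), "eye" and "rotation" of the camera in the world. Camera axes: x right, y down, z forward; pixel columns grow to the right and rows downward; lengths in m; the calibration is good to about 2 mm. A picture is of the moment at which its call begins. There is no depth.
- manip.job_done(): hands the job in; it is judged then, once.
The state is a dict: "time": time; "joint_pos": joint angles; "joint_vel": joint speeds; "joint_efforts": joint torques, N m; "tool_pos": TCP position; "tool_rot": TCP orientation; "contact_force": force on the tool from outside, world axes, zero at the start; "ft_torque": the same for the moment, N m; "gripper_width": opening from 0.0 (shut) to 1.0 (fully open); "grasp_force": force on a finger pad.
Only numpy, scipy, OpenCV 4.12 (cv2) and the standard library are available. Lean on these libraries where they do the work, as an engineer would, in place of code of your own. Each camera call takes 0.05 s, during which the arm holds its last target. There are 200 camera calls.

## Working session

There is one attempt and no reset: what is moved stays moved. The work goes in short steps, Python scripts to look and compute and a tool call to move; the robot and the scene stay as the last step left them, time stands still between calls to the robot, and variables do not carry over. Pictures are saved under pics/ and viewed, at most 10 in all, crops included, and the job is handed in when it is done.

Besides the shell and the picture viewer there is one more tool, called after "Request:" as a command line: name --argument value ..., lists and objects as JSON in quotes. servo_tool: Moves the arm, as the interface text tells. Its arguments: {"type":"object","properties":{"moves":{"type":"array"}},"required":["moves"]}

```bash
mkdir -p pics
python3 - <<'E'
from plant import manip
import cv2
s=manip.state();print(s)
for n in("scene","top"):
    f=manip.grab_frame(n);cv2.imwrite(f"pics/{n}0.png",f["image"]);print(n,f["mtx"].tolist(),f["eye"],f["rotation"])
E
```

```text
{'time': 0.0, 'joint_pos': array([-1.45203491e+00,  5.33581892e-02,  1.61430505e+00, -1.09202107e-05,
        1.47601476e+00, -1.18997197e-01]), 'joint_vel': array([ 0.00143314,  0.00065422,  0.00276012,  0.00030718, -0.00088973,
       -0.00047688]), 'joint_efforts': array([-2.49617529e-03, -3.93683124e+01, -3.70177853e+01, -1.15689622e-04,
        7.26496830e-03, -3.35349583e-06]), 'tool_pos': array([ 0.14712393, -0.60676306,  0.21915563]), 'tool_rot': array([-1.04266865e-03,  9.92941571e-01,  1.18599954e-01, -5.31213782e-06]), 'contact_force': array([0.58577504, 0.370903  , 0.06381223]), 'ft_torque': array([ 0.02479414, -0.0221968 ,  0.01199711]), 'grasp_force': 0.0, 'gripper_width': 1.0011457209303851}
scene [[510.96634885232885, 0.0, 279.70859484494355], [0.0, 510.96634885232885, 209.32875666709384], [0.0, 0.0, 1.0]] [ 1.1175724  -0.60176375  1.01592936] [-0.38694223  0.84649034  0.33427326 -0.14829429]
top [[397.1625862588151, 0.0, 280.95450410388474], [0.0, 397.1625862588151, 209.91354486622544], [0.0, 0.0, 1.0]] [0.45662454 0.00768732 1.08863017] [ 0.04684859 -0.69734376  0.71413104 -0.03916308]
```

View pics/scene0.png

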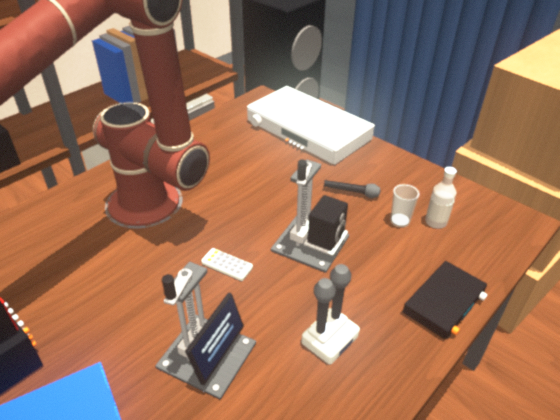

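View pics/top0.png

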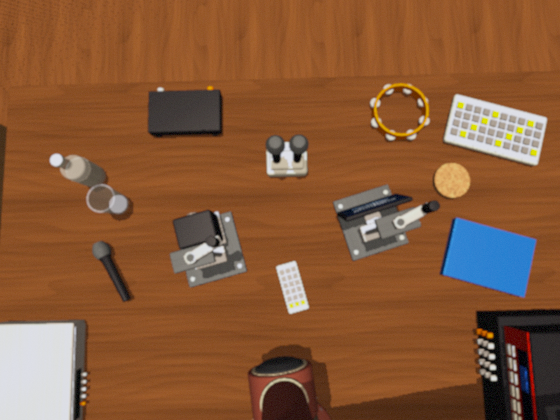

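The scene view shows the lyric-screen stand at about (205,340) with its handle near (170,287), and the loudspeaker stand at (310,230). In the top view the screen's handle is near (433,206), its crank hub is near (400,220), and the speaker's handle is near (187,257). I'll enlarge both.

Run:
```python
import cv2,numpy as np
a=cv2.imread("pics/scene0.png")[250:400,130:280];b=cv2.imread("pics/top0.png")[170:270,335:445]
a=cv2.resize(a,(400*1,400),interpolation=cv2.INTER_CUBIC);b=cv2.resize(b,(400,364),interpolation=cv2.INTER_CUBIC)
o=np.zeros((400,800,3),np.uint8);o[:,:400]=a;o[:364,400:]=b
cv2.imwrite("pics/crop0.png",o)
```

```text
(no output)
```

View pics/crop0.png

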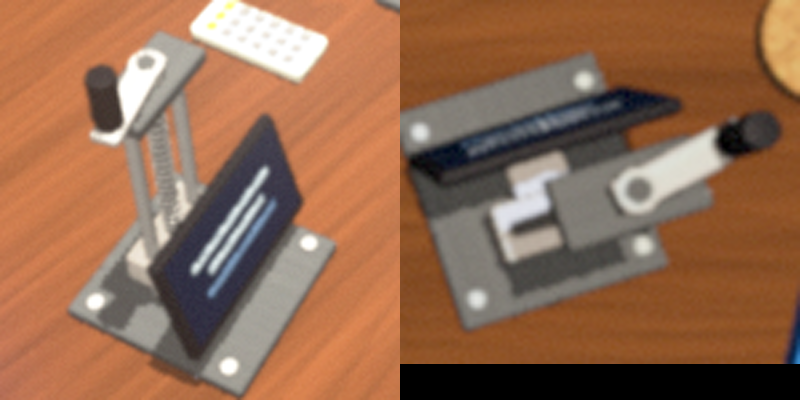

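```bash
cat > tri.py <<'E'
import numpy as np
from scipy.spatial.transform import Rotation as R
C={"s":([510.966,279.709,209.329],[1.1175724,-.60176375,1.01592936],[-0.38694223,0.84649034,0.33427326,-0.14829429]),
"t":([397.1626,280.9545,209.9135],[.45662454,.00768732,1.08863017],[0.04684859,-0.69734376,0.71413104,-0.03916308])}
def ray(c,p):
    k,e,q=C[c];d=R.from_quat(np.roll(q,-1)).apply([(p[0]-k[1])/k[0],(p[1]-k[2])/k[0],1]);return np.array(e),d/np.linalg.norm(d)
def tri(ps,pt):
    (a,d),(b,e)=ray("s",ps),ray("t",pt)
    l=np.linalg.lstsq(np.c_[d,-e],b-a,rcond=None)[0];P,Q=a+l[0]*d,b+l[1]*e
    return (P+Q)/2,np.linalg.norm(P-Q)
def atz(c,p,z):
    a,d=ray(c,p);return a+d*(z-a[2])/d[2]
E
python3 - <<'E'
from tri import *
L=lambda x,y:(130+x/2.6667,250+y/2.6667)
T=lambda x,y:(335+(x-400)/3.636,170+y/3.64)
for n,a,b,z in(("grip",(104,98),(749,133),.292),("hub",(146,62),(637,190),.267),("scrTL",(150,272),(680,103),.2),("scrTR",(266,117),(437,180),.2)):
    print(n,*tri(L(*a),T(*b)),atz("s",L(*a),z),atz("t",T(*b),z))
E
```

```text
grip [ 0.55408079 -0.28676237  0.29118817] 0.001209849335629618 [ 0.5551973  -0.28672357  0.292     ] [ 0.55359976 -0.28694706  0.292     ]
hub [ 0.52637697 -0.23156126  0.26193206] 0.0011443566684775294 [ 0.53079634 -0.23367648  0.267     ] [ 0.52558099 -0.23053777  0.267     ]
scrTL [ 0.59363609 -0.30002478  0.13707892] 9.096039900224589e-05 [ 0.63117874 -0.32159873  0.2       ] [ 0.58454897 -0.27971059  0.2       ]
scrTR [ 0.54618718 -0.13807106  0.13328357] 0.0013471311803195222 [ 0.58893763 -0.17356369  0.2       ] [ 0.54035141 -0.12742505  0.2       ]
```

Request:
servo_tool --moves '[[[0, 0, -50, 0, 0, 7, 85], [0, 0, -50, 0, 0, 6.6, 85], [0, 0, -50, 0, 0, 0, 85], [44, -35, 0, 0, 0, 0, 85], [44, -35, 0, 0, 0, 0, 85], [44, -35, 0, 0, 0, 0, 85], [44, -35, 0, 0, 0, 0, 85], [44, -35, 0, 0, 0, 0, 85], [44, -35, 0, 0, 0, 0, 85], [44, -35, 0, 0, 0, 0, 85], [44, -35, 0, 0, 0, 0, 85], [44, -35, 0, 0, 0, 0, 85]]]'

```text
time: 1.6
tool_pos: [0.5442, -0.2908, 0.3698]
tool_rot: [-0.0, 1.0, 0.0, -0.0]
contact_force: [0.1, -0.7, 0.0]
gripper_width: 0.998
grasp_force: 0.0
```

Request:
servo_tool --moves '[[[10, -4, 30, 0, 0, 0, 85], [0, 0, 0, 0, 0, 0, 85], [0, 0, 0, 0, 0, 0, 85]]]'

```text
time: 1.98
tool_pos: [0.5526, -0.2887, 0.3407]
tool_rot: [0.0, 1.0, -0.0, -0.0]
contact_force: [-0.8, 0.0, -0.2]
gripper_width: 0.996
grasp_force: 0.0
```

Run:
```python
from plant import manip
import cv2,numpy as np
o=np.zeros((400,800,3),np.uint8)
for i,(n,r) in enumerate((("scene",(210,100)),("top",(140,360)))):
    f=manip.grab_frame(n)["image"];a=f[r[0]:r[0]+130,r[1]:r[1]+130]
    o[:,400*i:400*i+400]=cv2.resize(a,(400,400),interpolation=cv2.INTER_CUBIC)
cv2.imwrite("pics/crop1.png",o);print(manip.state()["tool_pos"])
```

```text
[ 0.55276149 -0.28915615  0.34199436]
```

View pics/crop1.png

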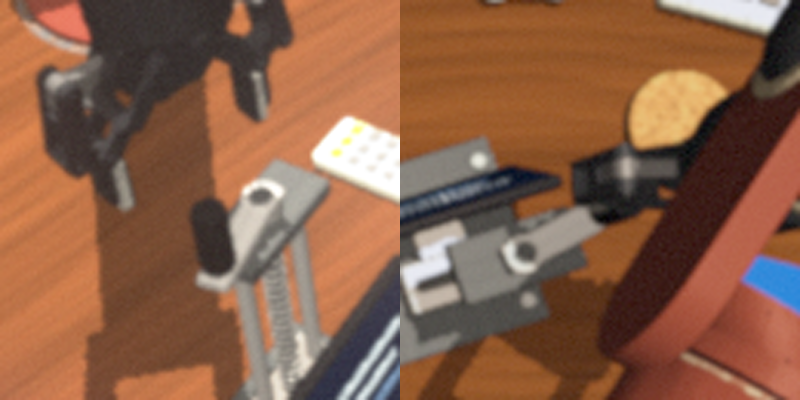

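Run:
```python
from tri import *
import cv2
def proj(c,P):
    k,e,q=C[c];v=R.from_quat(np.roll(q,-1)).inv().apply(np.array(P)-e);return np.array([k[1]+k[0]*v[0]/v[2],k[2]+k[0]*v[1]/v[2]])
S=lambda P:(proj("s",P)-[100,210])*400/130
T=lambda P:(proj("t",P)-[360,140])*400/130+[400,0]
for z in(.328,.341): print("tipmid",z,S((.5528,-.2892,z)),[S((.5528,-.2892+d,z)).round() for d in(-.0425,.0425)],T((.5528,-.2892+.0425,z)))
print("handle",S((.554,-.287,.317)),S((.554,-.287,.267)),T((.554,-.287,.292)))
```

```text
tipmid 0.328 [197.98096183 195.79011421] [array([137., 237.]), array([255., 157.])] [574.81608486 200.10742793]
tipmid 0.341 [194.80470228 180.61919057] [array([134., 222.]), array([253., 142.])] [581.7351266 197.2854285]
handle [204.91257749 207.40029054] [216.26043422 262.34138012] [618.45313986 204.12550674]
```

Both views agree with the triangulation: the handle projects to scene crop (205,207) and is seen at about (208,205). It sits between the pads, so I'll go down and close.

Request:
servo_tool --moves '[[[1, -2, 12, 0, 0, 0, 85], [0, 0, 20, 0, 0, 0, 85], [0, 0, 20, 0, 0, 0, 85], [0, 0, 0, 0, 0, 0, 85], [0, 0, 0, 0, 0, 0, 50], [0, 0, 0, 0, 0, 0, 20], [0, 0, 0, 0, 0, 0, 10], [0, 0, 0, 0, 0, 0, 10], [0, 0, 0, 0, 0, 0, 10], [0, 0, 0, 0, 0, 0, 10]]]'

```text
time: 3.32
tool_pos: [0.5543, -0.2857, 0.2895]
tool_rot: [-0.0, 1.0, 0.0, 0.0]
contact_force: [-2.6, 4.0, 5.5]
gripper_width: 0.224
grasp_force: 59.1
```

Run:
```python
import numpy as np
t=np.radians(-63-15*np.arange(25));P=60*np.c_[np.cos(t),-np.sin(t)];P=np.round(P,1);D=np.diff(P,axis=0)
print([[float(round(a,1)),float(round(b,1)),0,0,0,0,10] for a,b in D])
```

```text
[[-14.7, 5.2, 0, 0, 0, 0, 10], [-15.6, 1.2, 0, 0, 0, 0, 10], [-15.4, -2.8, 0, 0, 0, 0, 10], [-14.2, -6.8, 0, 0, 0, 0, 10], [-11.9, -10.2, 0, 0, 0, 0, 10], [-8.9, -12.9, 0, 0, 0, 0, 10], [-5.2, -14.7, 0, 0, 0, 0, 10], [-1.2, -15.6, 0, 0, 0, 0, 10], [2.8, -15.4, 0, 0, 0, 0, 10], [6.8, -14.2, 0, 0, 0, 0, 10], [10.2, -11.9, 0, 0, 0, 0, 10], [12.9, -8.9, 0, 0, 0, 0, 10], [14.7, -5.2, 0, 0, 0, 0, 10], [15.6, -1.2, 0, 0, 0, 0, 10], [15.4, 2.8, 0, 0, 0, 0, 10], [14.2, 6.8, 0, 0, 0, 0, 10], [11.9, 10.2, 0, 0, 0, 0, 10], [8.9, 12.9, 0, 0, 0, 0, 10], [5.2, 14.7, 0, 0, 0, 0, 10], [1.2, 15.6, 0, 0, 0, 0, 10], [-2.8, 15.4, 0, 0, 0, 0, 10], [-6.8, 14.2, 0, 0, 0, 0, 10], [-10.2, 11.9, 0, 0, 0, 0, 10], [-12.9, 8.9, 0, 0, 0, 0, 10]]
```

Request:
servo_tool --moves '[[[-14.7, 5.2, 0, 0, 0, 0, 10], [-15.6, 1.2, 0, 0, 0, 0, 10], [-15.4, -2.8, 0, 0, 0, 0, 10], [0, 0, 0, 0, 0, 0, 10]]]'

```text
time: 3.82
tool_pos: [0.5091, -0.2877, 0.2895]
tool_rot: [-0.002, 1.0, 0.001, 0.002]
contact_force: [2.2, 8.7, 5.3]
gripper_width: 0.228
grasp_force: 59.2
```

Request:
servo_tool --moves '[[[-13, -9, 0, 0, 0, 0, 10], [-11.9, -10.2, 0, 0, 0, 0, 10], [-8.9, -12.9, 0, 0, 0, 0, 10], [-5.2, -14.7, 0, 0, 0, 0, 10], [-1.2, -15.6, 0, 0, 0, 0, 10], [2.8, -15.4, 0, 0, 0, 0, 10], [0, 0, 0, 0, 0, 0, 10]]]'

```text
time: 4.7
tool_pos: [0.4721, -0.2119, 0.2895]
tool_rot: [0.002, 1.0, 0.001, 0.002]
contact_force: [5.6, -1.2, 3.9]
gripper_width: 0.227
grasp_force: 59.2
```

Request:
servo_tool --moves '[[[7.5, -14.2, 0, 0, 0, 0, 10], [10.2, -11.9, 0, 0, 0, 0, 10], [12.9, -8.9, 0, 0, 0, 0, 10], [14.7, -5.2, 0, 0, 0, 0, 10], [15.6, -1.2, 0, 0, 0, 0, 10], [15.4, 2.8, 0, 0, 0, 0, 10], [14.2, 6.8, 0, 0, 0, 0, 10], [11.9, 10.2, 0, 0, 0, 0, 10], [8.9, 12.9, 0, 0, 0, 0, 10], [5.2, 14.7, 0, 0, 0, 0, 10], [1.2, 15.6, 0, 0, 0, 0, 10], [0, 0, 0, 0, 0, 0, 10]]]'

```text
time: 6.2
tool_pos: [0.5892, -0.2348, 0.2896]
tool_rot: [0.001, 1.0, -0.0, 0.001]
contact_force: [3.9, -1.0, 4.6]
gripper_width: 0.228
grasp_force: 59.3
```

Request:
servo_tool --moves '[[[-2.8, 15.4, 0, 0, 0, 0, 10], [-6.8, 14.2, 0, 0, 0, 0, 10], [-10.2, 11.9, 0, 0, 0, 0, 10], [-12.9, 8.9, 0, 0, 0, 0, 10], [-14.7, 5.2, 0, 0, 0, 0, 10], [-15.6, 1.2, 0, 0, 0, 0, 10], [0, 0, 0, 0, 0, 0, 10]]]'

```text
time: 7.08
tool_pos: [0.5242, -0.2906, 0.2896]
tool_rot: [0.001, 1.0, -0.0, -0.0]
contact_force: [-1.0, -0.3, 6.6]
gripper_width: 0.224
grasp_force: 59.5
```

Run:
```python
from plant import manip
import cv2,numpy as np
o=np.zeros((400,800,3),np.uint8)
f=manip.grab_frame("scene")["image"]
o[:,:400]=cv2.resize(f[250:400,130:280],(400,400),interpolation=cv2.INTER_CUBIC)
f=manip.grab_frame("top")["image"]
o[:364,400:]=cv2.resize(f[170:270,335:445],(400,364),interpolation=cv2.INTER_CUBIC)
cv2.imwrite("pics/crop2.png",o)
```

```text
(no output)
```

View pics/crop2.png

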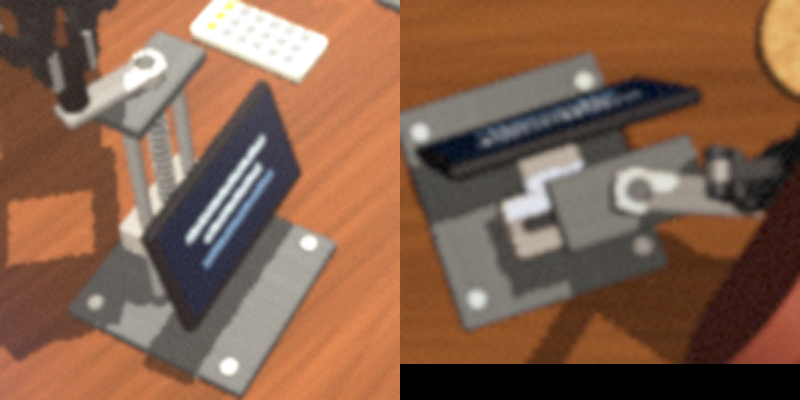

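Run:
```python
import numpy as np
a=-93-10*np.arange(37);t=np.radians(a);P=60*np.c_[np.cos(t),-np.sin(t)];D=np.diff(np.round(P,1),axis=0).round(1)
for i,d in enumerate(D): print(a[i+1],*d, "pos",(529.2+P[i+1,0]).round(1),(-231.3-P[i+1,1]).round(1))
```

```text
-103 -10.4 -1.4 pos 515.7 -289.8
-113 -9.9 -3.3 pos 505.8 -286.5
-123 -9.3 -4.9 pos 496.5 -281.6
-133 -8.2 -6.4 pos 488.3 -275.2
-143 -7.0 -7.8 pos 481.3 -267.4
-153 -5.6 -8.9 pos 475.7 -258.5
-163 -3.9 -9.7 pos 471.8 -248.8
-173 -2.2 -10.2 pos 469.6 -238.6
-183 -0.3 -10.4 pos 469.3 -228.2
-193 1.4 -10.4 pos 470.7 -217.8
-203 3.3 -9.9 pos 474.0 -207.9
-213 4.9 -9.3 pos 478.9 -198.6
-223 6.4 -8.2 pos 485.3 -190.4
-233 7.8 -7.0 pos 493.1 -183.4
-243 8.9 -5.6 pos 502.0 -177.8
-253 9.7 -3.9 pos 511.7 -173.9
-263 10.2 -2.2 pos 521.9 -171.7
-273 10.4 -0.3 pos 532.3 -171.4
-283 10.4 1.4 pos 542.7 -172.8
-293 9.9 3.3 pos 552.6 -176.1
-303 9.3 4.9 pos 561.9 -181.0
-313 8.2 6.4 pos 570.1 -187.4
-323 7.0 7.8 pos 577.1 -195.2
-333 5.6 8.9 pos 582.7 -204.1
-343 3.9 9.7 pos 586.6 -213.8
-353 2.2 10.2 pos 588.8 -224.0
-363 0.3 10.4 pos 589.1 -234.4
-373 -1.4 10.4 pos 587.7 -244.8
-383 -3.3 9.9 pos 584.4 -254.7
-393 -4.9 9.3 pos 579.5 -264.0
-403 -6.4 8.2 pos 573.1 -272.2
-413 -7.8 7.0 pos 565.3 -279.2
-423 -8.9 5.6 pos 556.4 -284.8
-433 -9.7 3.9 pos 546.7 -288.7
-443 -10.2 2.2 pos 536.5 -290.9
-453 -10.4 0.3 pos 526.1 -291.2
```

Request:
servo_tool --moves '[[[-10.4, -1.3, 0, 0, 0, 0, 10], [-10.2, -3.1, 0, 0, 0, 0, 10]]]'

```text
time: 7.42
tool_pos: [0.505, -0.2858, 0.2895]
tool_rot: [0.0, 1.0, 0.0, 0.001]
contact_force: [3.3, 2.0, 7.0]
gripper_width: 0.227
grasp_force: 59.5
```

Request:
servo_tool --moves '[[[-9.3, -4.9, 0, 0, 0, 0, 10], [-8.2, -6.4, 0, 0, 0, 0, 10]]]'

```text
time: 7.68
tool_pos: [0.4877, -0.2743, 0.2895]
tool_rot: [0.0, 1.0, 0.0, 0.001]
contact_force: [4.9, 2.9, 5.6]
gripper_width: 0.227
grasp_force: 59.4
```

Request:
servo_tool --moves '[[[-7, -7.8, 0, 0, 0, 0, 10], [-5.6, -8.9, 0, 0, 0, 0, 10]]]'

```text
time: 7.92
tool_pos: [0.4754, -0.2578, 0.2895]
tool_rot: [0.001, 1.0, 0.0, 0.002]
contact_force: [7.2, 0.8, 5.0]
gripper_width: 0.223
grasp_force: 59.4
```

Request:
servo_tool --moves '[[[-3.4, -9.7, 0, 0, 0, 0, 10], [-1.7, -10.2, 0, 0, 0, 0, 10]]]'

```text
time: 8.18
tool_pos: [0.4698, -0.2385, 0.2895]
tool_rot: [0.002, 1.0, -0.0, 0.001]
contact_force: [2.0, -1.5, 4.7]
gripper_width: 0.224
grasp_force: 59.4
```

Request:
servo_tool --moves '[[[-0.1, -10.4, 0, 0, 0, 0, 10], [1.5, -10.4, 0, 0, 0, 0, 10]]]'

```text
time: 8.43
tool_pos: [0.4707, -0.218, 0.2895]
tool_rot: [0.002, 1.0, -0.0, 0.0]
contact_force: [0.7, -1.6, 5.9]
gripper_width: 0.226
grasp_force: 59.4
```

Request:
servo_tool --moves '[[[3.3, -9.9, 0, 0, 0, 0, 10], [4.9, -9.3, 0, 0, 0, 0, 10]]]'

```text
time: 8.68
tool_pos: [0.4786, -0.1988, 0.2895]
tool_rot: [0.002, 1.0, -0.0, -0.0]
contact_force: [-0.0, -2.0, 6.5]
gripper_width: 0.232
grasp_force: 59.5
```

Request:
servo_tool --moves '[[[6.4, -8.2, 0, 0, 0, 0, 10], [7.8, -7.0, 0, 0, 0, 0, 10]]]'

```text
time: 8.93
tool_pos: [0.4927, -0.1833, 0.2895]
tool_rot: [0.001, 1.0, -0.0, -0.001]
contact_force: [-1.3, -0.1, 6.7]
gripper_width: 0.225
grasp_force: 59.5
```

Request:
servo_tool --moves '[[[8.9, -5.6, 0, 0, 0, 0, 10], [9.7, -3.9, 0, 0, 0, 0, 10]]]'

```text
time: 9.18
tool_pos: [0.5113, -0.1735, 0.2895]
tool_rot: [0.001, 1.0, -0.0, -0.001]
contact_force: [-1.8, 0.3, 7.1]
gripper_width: 0.229
grasp_force: 59.6
```

Request:
servo_tool --moves '[[[10.2, -2.2, 0, 0, 0, 0, 10], [10.4, -0.3, 0, 0, 0, 0, 10]]]'

```text
time: 9.43
tool_pos: [0.5321, -0.1708, 0.2895]
tool_rot: [0.001, 1.0, 0.0, -0.001]
contact_force: [-1.3, 1.0, 7.6]
gripper_width: 0.225
grasp_force: 59.6
```

Request:
servo_tool --moves '[[[10.4, 1.4, 0, 0, 0, 0, 10], [9.9, 3.3, 0, 0, 0, 0, 10]]]'

```text
time: 9.68
tool_pos: [0.5525, -0.1754, 0.2895]
tool_rot: [0.0, 1.0, 0.0, -0.001]
contact_force: [-1.5, 2.5, 8.0]
gripper_width: 0.226
grasp_force: 59.6
```

Request:
servo_tool --moves '[[[9.3, 4.9, 0, 0, 0, 0, 10], [8.2, 6.4, 0, 0, 0, 0, 10]]]'

```text
time: 9.93
tool_pos: [0.5702, -0.1866, 0.2895]
tool_rot: [0.0, 1.0, 0.0, -0.0]
contact_force: [-1.9, 2.3, 7.3]
gripper_width: 0.228
grasp_force: 59.6
```

Request:
servo_tool --moves '[[[7, 7.8, 0, 0, 0, 0, 10], [5.6, 8.9, 0, 0, 0, 0, 10]]]'

```text
time: 10.18
tool_pos: [0.5829, -0.2033, 0.2895]
tool_rot: [0.0, 1.0, 0.0, -0.0]
contact_force: [-1.2, 2.1, 7.2]
gripper_width: 0.228
grasp_force: 59.5
```

Request:
servo_tool --moves '[[[3.9, 9.7, 0, 0, 0, 0, 10], [2.2, 10.2, 0, 0, 0, 0, 10]]]'

```text
time: 10.42
tool_pos: [0.5891, -0.2233, 0.2895]
tool_rot: [0.0, 1.0, 0.0, 0.0]
contact_force: [0.3, 2.5, 6.7]
gripper_width: 0.225
grasp_force: 59.5
```

Request:
servo_tool --moves '[[[0.3, 10.4, 0, 0, 0, 0, 10], [-1.4, 10.4, 0, 0, 0, 0, 10]]]'

```text
time: 10.68
tool_pos: [0.5881, -0.2442, 0.2895]
tool_rot: [0.0, 1.0, 0.0, 0.0]
contact_force: [0.9, 1.9, 7.7]
gripper_width: 0.222
grasp_force: 59.5
```

Request:
servo_tool --moves '[[[-3.3, 9.9, 0, 0, 0, 0, 10], [-4.9, 9.3, 0, 0, 0, 0, 10]]]'

```text
time: 10.92
tool_pos: [0.5846, -0.2537, 0.2896]
tool_rot: [-0.011, 1.0, 0.003, 0.006]
contact_force: [21.6, 39.6, 7.3]
gripper_width: 0.227
grasp_force: 60.2
```

The force jumped to about 45 N and the motion stopped, so this looks like the upper stop after about 11.8 rad. I'll relax to a light clockwise load, open the fingers and go up.

Request:
servo_tool --moves '[[[3.5, -7.5, 0, 0, 0, 0, 10], [0, 0, 0, 0, 0, 0, 10], [0, 0, 0, 0, 0, 0, 10]]]'

```text
time: 11.3
tool_pos: [0.5855, -0.2519, 0.2896]
tool_rot: [-0.003, 1.0, 0.002, 0.003]
contact_force: [7.5, 11.6, 5.4]
gripper_width: 0.228
grasp_force: 60.2
```

Request:
servo_tool --moves '[[[0, 0, 0, 0, 0, 0, 25], [0, 0, 0, 0, 0, 0, 45], [0, 0, 0, 0, 0, 0, 70], [0, 0, 0, 0, 0, 0, 85], [0, 0, 0, 0, 0, 0, 85], [0, 0, 0, 0, 0, 0, 85], [0, 0, -20, 0, 0, 0, 85], [0, 0, -30, 0, 0, 0, 85], [0, 0, -40, 0, 0, 0, 85], [0, 0, 0, 0, 0, 0, 85]]]'

```text
time: 12.55
tool_pos: [0.5849, -0.2568, 0.3855]
tool_rot: [0.003, 1.0, 0.0, 0.004]
contact_force: [0.9, 0.4, -0.1]
gripper_width: 0.996
grasp_force: 0.0
```

Run:
```python
from plant import manip
import cv2,numpy as np
o=np.zeros((400,800,3),np.uint8)
f=manip.grab_frame("scene")["image"]
o[:,:400]=cv2.resize(f[250:400,130:280],(400,400),interpolation=cv2.INTER_CUBIC)
o[:,400:]=cv2.resize(f[150:300,250:400],(400,400),interpolation=cv2.INTER_CUBIC)
cv2.imwrite("pics/crop3.png",o)
```

```text
(no output)
```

View pics/crop3.png

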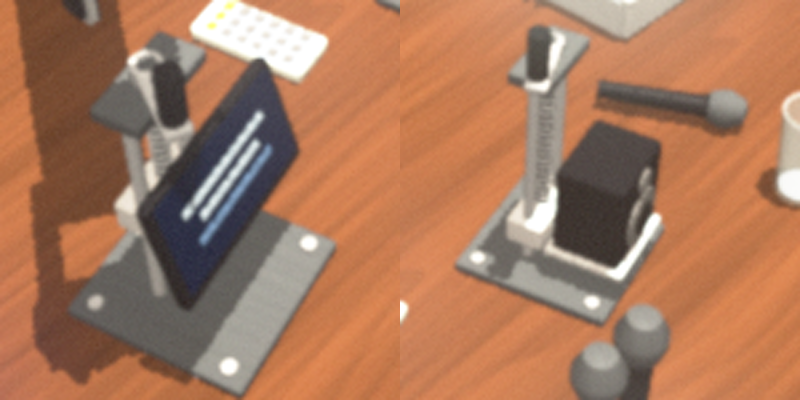

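Run:
```python
from tri import *
p=atz("s",(130+172/2.6667,250+95/2.6667),.292);d=p-[.529,-.2313,.292];print(p,np.degrees(np.arctan2(d[1],d[0])),np.hypot(d[0],d[1]))
```

```text
[ 0.58712349 -0.25298418  0.292     ] -20.459074228455105 0.06203663282091169
```

```bash
python3 -c "
from plant import manip
print(manip.job_done())"
```

```text
the job is handed in; nothing more can be done
None
```

I wound the lyric screen clockwise about 11.8 rad until the crank went firm at about 45 N (taken as its upper stop), let go with the hand clear above it, left the loudspeaker's crank untouched, and handed the job in at about 12.6 s.

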